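Seat a dry-bath tube block and hold a surface thermometer on its check ring

TASK

Slide the aluminium tube block on the heater's plate square and flush into the corner between the back guide and the raised console on the left, where the heater's sensor is. Then take the surface thermometer out of its stand and hold it upright on the ring engraved on top of the block, pressed lightly so that its spring foot goes in about half its travel. Finish while holding it there, with the block still flush and the other things left where they are.

Things in the scene. Friction and masses are not known exactly. Their poses are not given: they have to be found in the camera images.
- heater: fixed dry-bath heater, 165 (x) x 210 (y) mm; origin under its centre on the worktop, +x to its back, +y to its left. Flat metal plate, top 48 mm up, over x -80..+61, y -103..+49 mm, open at front and right. The back guide (face at x = +61 mm) and the console (face at y = +49.5 mm) rise 18 mm above the plate, to 66 mm, and make a square inside corner.
- guide_corner (a point): the inside corner of back guide and console at the level of the plate's top (48 mm up); axes as the heater's: the block belongs on its -x, -y side
- block_center (a point): centre of the loose aluminium tube block, 64 (x) x 90 (y) x 45 (z) mm, 0.5 to 0.8 kg, on the plate; axes along its sides, at the start turned less than 15 degrees from the heater's. Eight round wells in its top. Flush in the corner, this centre is 32 mm in -x and 45 mm in -y from guide_corner. Slides with a push of 2 to 7 N.
- block_corner (a point): lower back left corner of the block (at +32, +45, -22.5 mm from its centre): comes to guide_corner when flush
- check_ring (a point): centre of the ring, 14 mm across, with four tick marks, engraved flat on the block's top on the bare strip at the front left, at (-19.5, +20, +22.5) mm from the block's centre
- stand: probe stand, fixed: round dark foot 72 mm across, 9 mm high, with an upright grey sleeve 27 mm across whose top is 95 mm above the worktop; origin under its centre on the worktop. It may be left or right of the heater.
- stand_mouth (a point): centre of the sleeve's open top, 95 mm above the worktop; the bore is 16 mm wide and the thermometer's stem hangs 83 mm deep in it, with a few mm of play: draw it straight up by 90 mm or more
- thermometer_head (a point): centre of the head of the loose surface thermometer (0.1 kg), upright in the stand at any yaw. Head: white rounded box 20 (x) x 36 (y) x 58 (z) mm, display on its -x face; z up along the tool. A collar 24 mm across, 29 to 35 mm below this point, rests on the sleeve; below it an 8 mm stem; the foot's face is 118 mm below this point while the spring is out.
- thermometer: the same tool as a body; its origin is at the foot's face while the spring is out, 118 mm below the centre of the head; z up along the tool
- foot_face (a point): centre of the flat contact face of the sprung foot, a disc 10 mm across at the tip of the stem; moves up into the stem when pressed
- foot (a joint): how far the spring foot is pushed in, m: 0 out, 0.008 fully in; starts to move at 0.8 N, needs 2.4 N at half travel and 4 N at the stop
- block: the tube block as a body; origin under its centre
- penlight: bystander: slim pocket torch, 14 across, 110 long (mm), loose; leave it alone (origin under its centre)
- immersion_oil: bystander: small brown bottle with a black cap, 26 across, 60 tall (mm), loose; leave it alone (origin under its centre)
- prep_pad_0: bystander: small flat wrapped sachet, 50 x 50 x 7 (mm), loose; leave it alone (origin under its centre)
- pen_3: bystander: thin ballpoint pen, 145 long (mm), loose; leave it alone (origin under its centre)
- petri_1: bystander: shut round dish, 60 across, 14 high (mm), loose; leave it alone (origin under its centre)
- forceps: bystander: flat steel forceps, 117 long (mm), loose; leave it alone (origin under its centre)
There are look-alikes about, which are no part of the job. Leave any orange look-alike of the stand alone.

How it is judged:
By the outcome, as a careful person would: the job done as asked, in the order asked, and still so for the second after the job is handed in, while the arm keeps its last pose, push and grip.
It also fails if it takes over 64 s, if anything falls off the work surface, if the arm or the gripper's body presses on something with over 40 N, if the wrist force passes 120 N, or if a joint passes its speed limit or range.

ROBOT

A 6-joint arm with a two-finger parallel gripper is mounted at the origin on a cart in front of the work surface, level with it; the furniture and walls round the work are solid. World frame = base frame: x ahead of the robot, y to its left, z up, the work surface at z = 0. Lengths are in m, angles in rad, forces in N, time in s.
With the tool pointing down it reaches from about 0.375 to 0.9 m from the base axis. Payload 3.1 kg.
Tool frame: the origin (TCP) lies at the very end of the fingers, on their centre line; the grasp point (between the pads) lies 19 mm behind it; z points along the fingers, y is the direction in which the jaws open and shut (so a half turn about z gives the same grasp; the last joint's range is limited). The gripper opens to 87 mm and grips with 3 to 60 N. Pads are 19 mm wide; open, the fingers measure 117 mm over their backs; the gripper's body (75 mm by 190 mm) begins 51 mm behind the grasp point.
Start: joints at [1.04, 0.527, 1.433, -0, 1.181, -0.178], TCP at [0.215, 0.587, 0.223] pointing down, gripper open.
Joint ranges: [-3.08, 3.08], [-0.75, 2.2], [0.22, 2.44], [-1.43, 4.57], [0, 2.65], [-2.85, 2.85]. Speed limits (rad/s): [2.79, 2.79, 3.14, 3.14, 3.14, 3.14].

INTERFACE

Orientations are given as a unit quaternion [x, y, z, w].
In Python, from rig import robot gives the robot as it stands.
- The arm moves only by the tool arm_command, never from a script. Its argument "targets" is a list of rows, each a list of 5 numbers: the shift along the tool's x, y, z in cm, then the turn about the tool's z in rad, then the finger opening in cm, from 0 to 8.7. In form: [[dx, dy, dz, spin, hand], ...]. A call has 1 to 5 rows; each row is the pose to reach, as a shift and turn from the pose commanded when the call began, along the tool's axes at that moment; what a row does not reach only later rows make up. A row lasts 1/8 s, in which the tool goes at most 62.5 mm and 10.7 degrees, less where a joint would pass 70% of its speed; a pose out of reach is approached as far as the arm can. A call with a gripper value outside its range is refused whole. The fingers move at their own pace and stop on an object; "newtons" is the grip in N (left out, the last holds). Time passes only in rows, so rows that repeat a pose let the fingers close. It gives the time, the measured TCP pose, the force and the opening at its end, in the units of the state.
- robot.get_obs(): the state, without advancing time (a new reading comes with each control period).
- robot.camera(name): name is "side" or "top" or "wrist"; returns (picture, depth): 384x512x3 uint8, red, green, blue; 384x512 float32, m along the optical axis (not along the pixel's ray), 0 where there is no reading.
- robot.camera_model(name): a dict with "mtx" (3x3 intrinsics, pixels), "extrinsics" (4x4, takes a point from world to camera coordinates). Camera axes: x right, y up, looking along -z (the intrinsics and any distortion apply to the point x, -y, -z); pixel columns grow to the right and rows downward; lengths in m; the calibration is good to about 2 mm. A picture is of the moment at which its call begins: read the wrist's pose just before it. camera_model takes no time and is no camera call; for the wrist camera it gives the pose at the moment of the call.
- robot.hand_in(): hands the job in, once; it reports no verdict.
The state is a dict: "time": time; "q": joint angles; "joint_velocities": joint speeds; "joint_torque": joint torques, N m; "position": TCP position; "tool_rot": TCP orientation; "ft_force": force on the tool from outside, world axes, zero at the start; "moment": the same for the moment, N m; "grip_width": finger opening in m.
Only numpy, scipy, OpenCV 4.12 (cv2) and the standard library are available. Lean on these libraries where they do the work, as an engineer would, in place of code of your own. Each camera call takes 0.05 s, during which the arm holds its last target.

## Working session

There is one attempt and no reset: what is moved stays moved. The work goes in short steps, Python scripts to look and compute and a tool call to move; the robot and the scene stay as the last step left them, time stands still between calls to the robot, and variables do not carry over. Pictures are saved under pics/ and viewed, and the job is handed in when it is done.

Besides the shell and the picture viewer there is one more tool, called after ">>>" as name([rows], argument=value, ...), one row to a line, values as JSON. arm_command: Moves the arm, as the interface text tells. Its arguments: {"type":"object","properties":{"targets":{"type":"array","items":{"type":"array","items":{"type":"number"}}},"newtons":{"type":"number"}},"required":["targets"]}

```bash
ls; mkdir -p pics
cat > h.py <<'E'
import numpy as np, cv2
from rig import robot
from scipy.spatial.transform import Rotation as R
def snap(n,f):
    m=robot.camera_model(n); p,d=robot.camera(n)
    cv2.imwrite(f'pics/{f}.png',p[...,::-1]); np.savez(f'pics/{f}.npz',p=p,d=d,K=m['mtx'],E=m['extrinsics'])
    return p,d,m
def load(f):
    z=np.load(f'pics/{f}.npz'); return z['p'],z['d'],dict(mtx=z['K'],extrinsics=z['E'])
def ray(m,u,v):
    K=np.array(m['mtx']);E=np.array(m['extrinsics']);Ri=E[:3,:3].T
    c=-Ri@E[:3,3]; a=np.linalg.inv(K)@np.array([u,v,1.]); return c,Ri@np.array([a[0],-a[1],-a[2]])
def plane(m,u,v,z):
    c,r=ray(m,u,v); return c+r*(z-c[2])/r[2]
def dep(m,d,u,v):
    c,r=ray(m,u,v); return c+r*d[int(round(v)),int(round(u))]
def proj(m,P):
    E=np.array(m['extrinsics']);p=E[:3,:3]@np.array(P)+E[:3,3];q=np.array(m['mtx'])@np.array([p[0],-p[1],-p[2]]);return q[:2]/q[2]
def cloud(m,d):
    K=np.array(m['mtx']);E=np.array(m['extrinsics']);v,u=np.mgrid[:384,:512]
    a=np.stack([u,v,np.ones_like(u)],-1)@np.linalg.inv(K).T
    a=a*d[...,None]*np.array([1,-1,-1]); return (a-E[:3,3])@E[:3,:3]
E
python3 - <<'E'
from h import *
o=robot.get_obs();print(o)
for n in ['side','top','wrist']:
    p,d,m=snap(n,n+'0');print(n,m)
E
```

```text
pics
{'time': 0.0, 'q': array([ 1.04048797e+00,  5.28452086e-01,  1.43386553e+00,  7.37073787e-06,
        1.18137387e+00, -1.78513693e-01]), 'joint_velocities': array([-0.00023424,  0.00054682,  0.00119071,  0.00163283, -0.0007088 ,
        0.001701  ]), 'joint_torque': array([-6.27105401e-04, -4.40033412e+01, -1.76594996e+01,  6.31288067e-02,
        5.82902832e-02, -1.59876358e-04]), 'position': array([0.21498012, 0.58611171, 0.22159196]), 'tool_rot': array([ 1.74992979e-01,  9.84569122e-01, -9.83014300e-04, -3.67383862e-04]), 'ft_force': array([ 0.28472837, -0.73359369, -0.70246195]), 'moment': array([-0.00438107,  0.00929459,  0.00322901]), 'grip_width': 0.08712359811947415}
side {'mtx': array([[456.1475203 ,   0.        , 252.32108487],
       [  0.        , 456.1475203 , 196.66602833],
       [  0.        ,   0.        ,   1.        ]]), 'extrinsics': array([[ 0.88864083, -0.45789873, -0.02542105, -0.43869791],
       [ 0.26668975,  0.47087763,  0.84092261, -0.22366805],
       [-0.37308719, -0.7540577 ,  0.54055799, -1.41248765],
       [ 0.        ,  0.        ,  0.        ,
[... 172 characters left out ...]
       ]]), 'extrinsics': array([[-0.02658922, -0.9991025 , -0.0329729 ,  0.01745304],
       [ 0.99435418, -0.02982365,  0.10183472, -0.49078268],
       [-0.1027267 , -0.03007903,  0.99425473, -1.17408863],
       [ 0.        ,  0.        ,  0.        ,  1.        ]])}
wrist {'mtx': array([[324.3998135 ,   0.        , 257.62491651],
       [  0.        , 324.3998135 , 190.07826494],
       [  0.        ,   0.        ,   1.        ]]), 'extrinsics': array([[ 0.34546858,  0.93842672, -0.00260008, -0.62263111],
       [-0.9071715 ,  0.3332507 , -0.25687322,  0.03121057],
       [-0.24019021,  0.09110034,  0.96644161, -0.39052381],
       [ 0.        ,  0.        ,  0.        ,  1.        ]])}
```

View pics/side0.png

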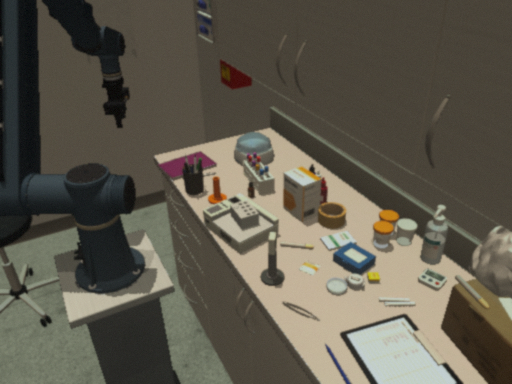

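View pics/top0.png

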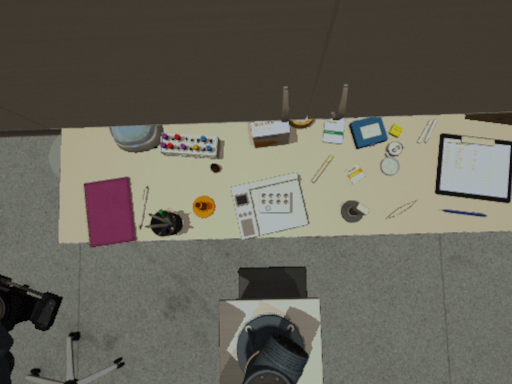

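View pics/wrist0.png

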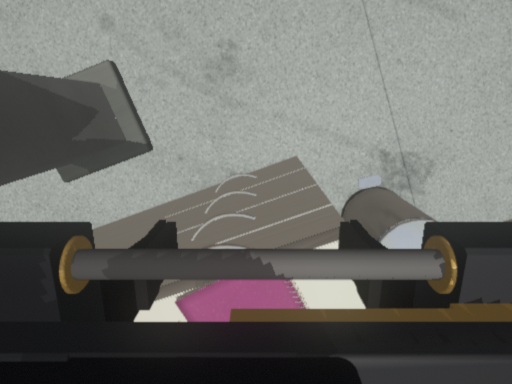

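The side view shows the heater at (240,222), with the dark stand and thermometer at (272,262) and an orange look-alike at (217,190). In the top view these are at (270,205), (353,210) and (204,207). The gripper is parked off to the left. The dark-footed stand on the right fits the description, so I'll enlarge it.

Run:
```python
from h import *
p,d,m=load('top0')
a=cv2.resize(p[165:245,225:385],None,fx=5,fy=5,interpolation=cv2.INTER_CUBIC);cv2.imwrite('pics/c1.png',a[...,::-1])
p,d,m=load('side0')
a=cv2.resize(p[185:295,195:315],None,fx=5,fy=5,interpolation=cv2.INTER_CUBIC);cv2.imwrite('pics/c2.png',a[...,::-1])
```

```text
(no output)
```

View pics/c1.png

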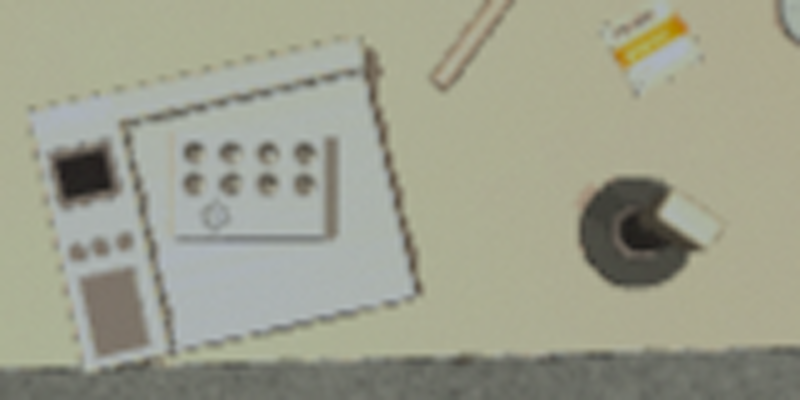

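View pics/c2.png

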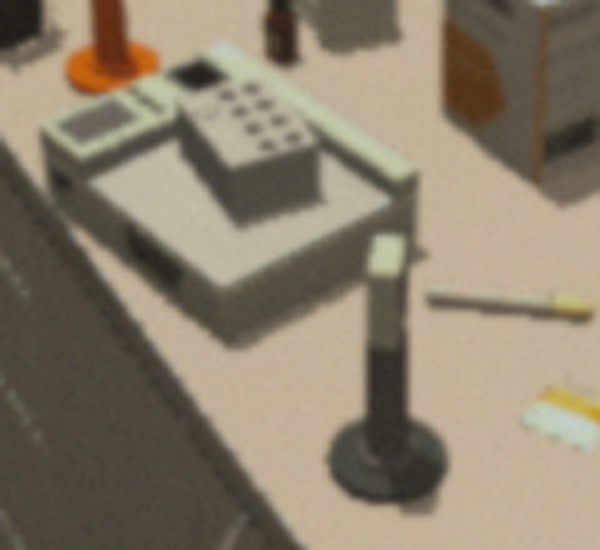

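The crops confirm it: a dark round foot with a grey sleeve and white head, at crop (640,230) in the top view. It is the only non-orange stand. Next I'll get rough positions.

Run:
```python
from h import *
p,d,m=load('top0')
C=cloud(m,d)
f=lambda x,y:(225+x/5-.4,165+y/5-.4)
for n,x,y,z in [('guideL corner',125,123,.048),('plate back R',365,72,.066),('plate FR',418,295,.048),('plate FL',172,352,.048),('blk bl',175,130,.093),('blk br',327,135,.093),('blk fr',325,237,.093),('blk fl',177,237,.093),('ring',216,215,.093),('foot',635,232,.009),('headc',690,218,.184)]:
    u,v=f(x,y);print(n,plane(m,u,v,z).round(4),dep(m,d,u,v).round(4))
o=robot.get_obs();print(R.from_quat(o['tool_rot']).as_matrix().round(3),o['position'])
```

```text
guideL corner [0.4954 0.048  0.048 ] [0.4935 0.0468 0.0654]
plate back R [ 0.5204 -0.101   0.066 ] [ 5.291e-01 -1.050e-01  1.000e-04]
plate FR [ 0.3839 -0.1296  0.048 ] [ 0.3846 -0.1338 -0.0022]
plate FL [0.3531 0.0223 0.048 ] [0.353  0.0227 0.0384]
blk bl [0.4854 0.015  0.093 ] [0.4858 0.0152 0.0894]
blk br [ 0.4797 -0.0755  0.093 ] [ 0.4845 -0.0773  0.0451]
blk fr [ 0.419  -0.0723  0.093 ] [ 0.4211 -0.0739  0.0462]
blk fl [0.4215 0.0155 0.093 ] [0.4225 0.0164 0.0712]
ring [ 0.4339 -0.0081  0.093 ] [ 0.4339 -0.008   0.092 ]
foot [ 0.4205 -0.2714  0.009 ] [ 0.4183 -0.2615  0.0589]
headc [ 0.4196 -0.2668  0.184 ] [ 0.421  -0.273   0.1567]
[[-0.939  0.345 -0.001]
 [ 0.345  0.939 -0.001]
 [ 0.    -0.002 -1.   ]] [0.21504777 0.58624547 0.22180221]
```

```bash
cat >> h.py <<'E'
def tool(o=None):
    o=o or robot.get_obs(); return np.array(o['position']),R.from_quat(o['tool_rot']).as_matrix()
def togo(P,yaw=None,o=None):
    p,T=tool(o); s=(T.T@(np.array(P)-p))*100
    out=None
    if yaw is not None: # yaw = world angle of tool y axis, mod pi
        cur=np.arctan2(T[1,1],T[0,1]); out=-((yaw-cur+np.pi/2)%np.pi-np.pi/2)
    print('shift cm',s.round(2),'spin',out)
E
python3 - <<'E'
from h import *
p,d,m=load('wrist0')
P,T=tool();E=m['extrinsics']
c=-E[:3,:3].T@E[:3,3]
print('cam in tool',T.T@(c-P),'view dir',T.T@(-E[2,:3]),'right',T.T@E[0,:3])
togo([.40,-.03,.27],0)
E
```

```text
cam in tool [ 0.0694807  -0.00100637 -0.1619914 ] view dir [-0.2571737  -0.00120268  0.96636445] right [-9.43313304e-04  9.99999062e-01  9.93501583e-04]
shift cm [-38.6  -51.48  -4.75] spin 1.2190000285318643
```

>>> arm_command([
  [-3,-4,-5,0.18,8.7],
  [-7,-9,-6,0.36,8.7],
  [-11,-14,-6,0.54,8.7],
  [-15,-19,-6,0.7,8.7],
  [-19,-24.5,-6,0.86,8.7],
], newtons=20)

```text
time: 0.78
position: [0.3048, 0.3062, 0.2826]
tool_rot: [0.571, 0.821, 0.0, 0.0]
ft_force: [1.1, -0.2, 0.3]
grip_width: 0.0872
```

Run:
```python
from h import *
print(tool());togo([.43,-.03,.27],0)
```

```text
(array([0.30478778, 0.30623746, 0.2826149 ]), array([[-3.47054533e-01,  9.37844511e-01,  9.07685092e-04],
       [ 9.37844924e-01,  3.47054591e-01,  9.74215610e-05],
       [-2.23650002e-04,  8.85078450e-04, -9.99999583e-01]]))
shift cm [-35.88   0.07   1.27] spin 0.35442880235828667
```

>>> arm_command([
  [-6,0,0,0.12,8.7],
  [-12,0,0,0.24,8.7],
  [-18,0,0,0.35,8.7],
  [-24,0,0,0.35,8.7],
  [-30,0,0,0.35,8.7],
])

```text
time: 1.4
position: [0.4101, 0.0252, 0.2826]
tool_rot: [0.704, 0.71, 0.0, 0.0]
ft_force: [0.4, 0.1, 0.9]
grip_width: 0.0869
```

>>> arm_command([
  [-6,0,0.0,0,8.7],
  [-6,0,0,0,8.7],
])

```text
time: 1.65
position: [0.4109, -0.037, 0.2825]
tool_rot: [0.707, 0.707, -0.0, 0.001]
ft_force: [-0.0, 0.3, -0.1]
grip_width: 0.0869
```

Run:
```python
from h import *
print(tool());p,d,m=snap('wrist','w1')
cv2.imwrite('pics/w1b.png',cv2.resize(p,(800,600),interpolation=cv2.INTER_CUBIC)[...,::-1])
```

```text
(array([ 0.41094952, -0.03698484,  0.28251064]), array([[-9.49828085e-04,  9.99999451e-01,  4.43090321e-04],
       [ 9.99998982e-01,  9.50299425e-04, -1.06476016e-03],
       [-1.06518065e-03,  4.42078530e-04, -9.99999335e-01]]))
```

View pics/w1b.png

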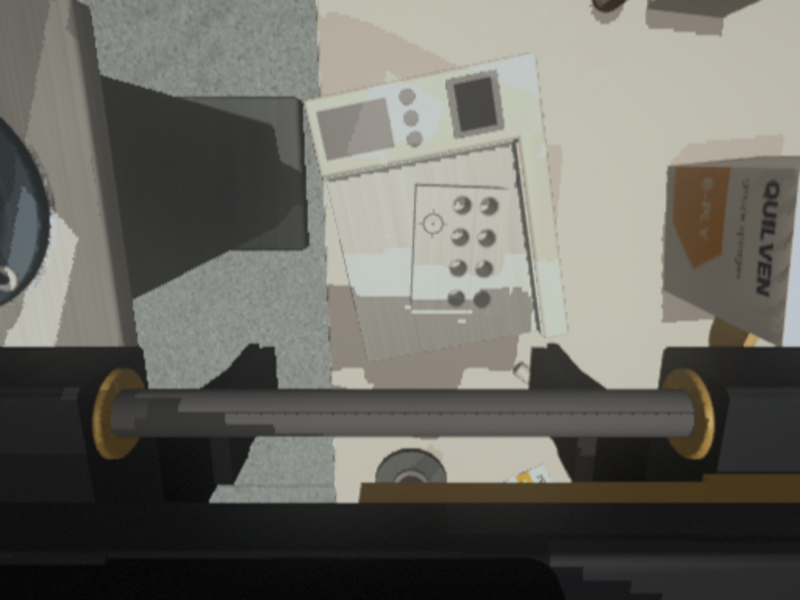

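The wrist view shows the heater from above. The inside corner is near (517,140), the block spans (412..515, 185..312), the ring is at (433,224), and the stand is at (412,465).

Run:
```python
from h import *
p,d,m=load('w1')
a=cv2.resize(p[50:220,195:375],None,fx=4.4,fy=3.5,interpolation=cv2.INTER_CUBIC)
a=cv2.resize(p[70:220,195:355],None,fx=4,fy=4,interpolation=cv2.INTER_CUBIC);cv2.imwrite('pics/c3.png',a[...,::-1])
C=cloud(m,d);z=C[...,2]
h=(np.clip(z,-.0,.11)/.11*255).astype(np.uint8)
cv2.imwrite('pics/c3z.png',cv2.resize(cv2.applyColorMap(h,cv2.COLORMAP_JET)[70:220,195:355],None,fx=4,fy=4,interpolation=0))
for nm,lo,hi in [('block',.085,.1),('rim',.06,.072),('plate',.04,.053)]:
    k=((z>lo)&(z<hi)).astype(np.uint8);k[:, :195]=0;k[215:]=0;k[:,360:]=0
    n,l,s,c=cv2.connectedComponentsWithStats(k)
    for i in range(1,n):
        if s[i,4]>150:
            q=C[l==i]; r=cv2.minAreaRect((q[:,:2]*1000).astype(np.float32));print(nm,s[i],np.median(q[:,2]),r)
```

```text
block [ 263  119   64   84 4181] 0.09300506826241049 ((450.4166259765625, -30.483753204345703), (90.68497467041016, 64.17560577392578), 87.84661865234375)
rim [  195    34   165   181 10153] 0.06615866114053987 ((441.23992919921875, -12.608963012695312), (165.08543395996094, 208.39923095703125), 11.18113899230957)
plate [ 209   90  135  125 8350] 0.04814845082192565 ((436.39263916015625, -41.53980255126953), (145.13275146484375, 153.1490020751953), 10.610273361206055)
```

View pics/c3.png

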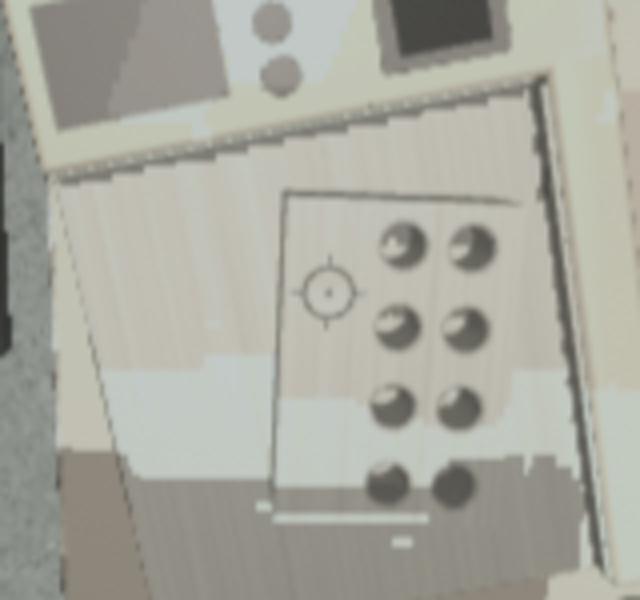

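View pics/c3z.png

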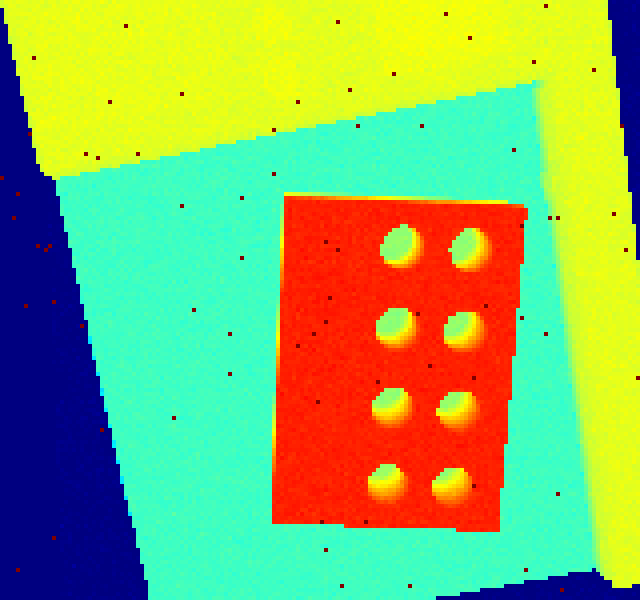

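Depth gives the block 90.7 x 64.2 mm at z 0.093 and the rim at 0.066 (165 x 208 mm), all as specified. Next I'll refine the corner faces and block pose with edge fits.

```bash
cat >> h.py <<'E'
def edgefit(q,axis,sgn,lo,hi,nb=25,pc=95):
    # q Nx2 in approx frame: boundary extreme in `axis` along other axis
    o=1-axis; b=np.linspace(lo,hi,nb+1);pts=[]
    for i in range(nb):
        k=(q[:,o]>=b[i])&(q[:,o]<b[i+1])
        if k.sum()>3: pts.append(((b[i]+b[i+1])/2,sgn*np.max(sgn*q[k,axis])))
    pts=np.array(pts);w=np.ones(len(pts),bool)
    for _ in range(4):
        c=np.polyfit(pts[w,0],pts[w,1],1);r=np.abs(np.polyval(c,pts[:,0])-pts[:,1]);w=r<max(.0008,2*np.median(r))
    return c
def analyse(f,H=(.4412,-.0126,11.2)):
    p,d,m=load(f);C=cloud(m,d);z=C[...,2]
    def fr(X,c,deg):
        a=np.radians(deg);return (X-np.array(c))@np.array([[np.cos(a),-np.sin(a)],[np.sin(a),np.cos(a)]])
    def wr(x,c,deg):
        a=np.radians(deg);return np.array(c)+np.array([[np.cos(a),-np.sin(a)],[np.sin(a),np.cos(a)]])@np.array(x)
    rim=C[(z>.062)&(z<.070)][:,:2];pl=C[(z>.044)&(z<.052)][:,:2];bl=C[(z>.089)&(z<.097)][:,:2]
    q=fr(rim,H[:2],H[2]);qp=fr(pl,H[:2],H[2])
    con=q[(np.abs(q[:,0])<.075)&(q[:,1]>.04)&(q[:,1]<.08)];gd=q[(np.abs(q[:,1]+.03)<.07)&(q[:,0]>.052)&(q[:,0]<.08)]
    c1=edgefit(con,1,-1,-.07,.05);c2=edgefit(gd,0,-1,-.09,.04)
    pp=qp[(np.abs(qp[:,0])<.09)&(np.abs(qp[:,1])<.12)]
    cp=edgefit(pp,1,1,-.07,-.02);cg=edgefit(gd,0,1,-.09,.04)
    print('console face y: a,b',c1,'plate side',cp,'guide face x',c2,'guide back',cg)
    # corner
    y=c1[1];x=c2[1]
    for _ in range(5): x=np.polyval(c2,y);y=np.polyval(c1,x)
    print('corner world',wr((x,y),H[:2],H[2]).round(4),'yaw from console',H[2]+np.degrees(c1[0]),'guide',H[2]-np.degrees(c2[0]))
    k=np.hypot(*(bl-np.median(bl,0)).T)<.06; bl=bl[k]
    r=cv2.minAreaRect((bl*1000).astype(np.float32));a=(r[2]+45)%90-45;c=np.array(r[0])/1000
    b=fr(bl,c,a)
    e=[edgefit(b,0,1,-.04,.04),edgefit(b,0,-1,-.04,.04),edgefit(b,1,1,-.028,.028),edgefit(b,1,-1,-.028,.028)]
    print('block edges x+,x-,y+,y- mm',[(round(t[1]*1000,2),round(np.degrees(t[0]),2)) for t in e],'rect',c,a)
    yaw=a+np.degrees(np.mean([-e[0][0],-e[1][0],e[2][0],e[3][0]]))
    cc=wr(((e[0][1]+e[1][1])/2,(e[2][1]+e[3][1])/2),c,a)
    print('BLOCK centre',cc.round(4),'yaw',round(yaw,2))
    print('block in heater',fr(cc[None],H[:2],H[2]).round(4), 'want (.029,.0045)')
E
python3 -c "
from h import *
analyse('w1')"
```

```text
console face y: a,b [-0.00240097  0.04868954] plate side [-0.00140461  0.04805754] guide face x [-5.00998282e-06  6.07889956e-02] guide back [0.00132354 0.07981346]
corner world [0.4914 0.0468] yaw from console 11.062434356762427 guide 11.200287050870976
block edges x+,x-,y+,y- mm [(np.float64(31.6), np.float64(-0.09)), (np.float64(-31.63), np.float64(0.05)), (np.float64(44.97), np.float64(0.54)), (np.float64(-44.23), np.float64(-0.4))] rect [ 0.4504057  -0.03048367] -2.1511306762695312
BLOCK centre [ 0.4504 -0.0301] yaw -2.11
block in heater [[ 0.0056 -0.019 ]] want (.029,.0045)
```

>>> arm_command([
  [0.7,3.95,4,0.037,8.7],
  [0.7,3.95,10,0.037,8.7],
  [0.7,3.95,15,0.037,8.7],
  [0.7,3.95,15,0.037,8.7],
])

```text
time: 2.2
position: [0.4464, -0.0228, 0.1298]
tool_rot: [0.716, 0.698, -0.002, -0.005]
ft_force: [0.3, 0.2, 0.3]
grip_width: 0.087
```

Run:
```python
from h import *
print(tool());togo([.4504,-.0301,.071],np.radians(-2.1))
```

```text
(array([ 0.44638055, -0.02283268,  0.1297624 ]), array([[ 0.02555973,  0.99962516, -0.00981058],
       [ 0.99966845, -0.0255278 ,  0.00336531],
       [ 0.0031136 , -0.00989334, -0.99994621]]))
shift cm [-0.73  0.48  5.87] spin 0.011120086466822166
```

>>> arm_command([
  [0,0,0,0,8.7],
  [0,0,0,0,8.7],
])

```text
time: 2.45
position: [0.4514, -0.0255, 0.1347]
tool_rot: [0.717, 0.697, 0.001, 0.002]
ft_force: [0.4, 0.4, -0.1]
grip_width: 0.0874
```

Run:
```python
from h import *
print(tool(),robot.get_obs()['q']);togo([.4504,-.0301,.071],np.radians(-2.1))
```

```text
(array([ 0.45136462, -0.02548604,  0.13472065]), array([[ 0.0271409 ,  0.99961994,  0.0048328 ],
       [ 0.99963076, -0.02713423, -0.00144037],
       [-0.00130869,  0.00487011, -0.99998728]])) [-3.04522974e-01  4.45802930e-01  1.94674639e+00  1.10679965e-04
  7.44000995e-01 -2.77463148e-01]
shift cm [-0.46 -0.11  6.37] spin 0.009514029395051082
```

>>> arm_command([
  [-0.4,-0.1,3.0,0.01,8.7],
  [-0.4,-0.1,4.0,0.01,8.7],
  [-0.4,-0.1,4.0,0.01,8.7],
  [-0.4,-0.1,4.0,0.01,8.7],
])

```text
time: 2.95
position: [0.4493, -0.0296, 0.0934]
tool_rot: [0.72, 0.694, 0.0, 0.001]
ft_force: [-0.5, -0.1, -0.3]
grip_width: 0.0866
```

Run:
```python
from h import *
print(tool());togo([.4504,-.0301,.071],np.radians(-2.1))
p,d,m=snap('wrist','w2')
```

```text
(array([ 0.44932325, -0.02961562,  0.09342278]), array([[ 3.78643100e-02,  9.99281345e-01,  1.75732274e-03],
       [ 9.99282769e-01, -3.78633821e-02, -5.58339641e-04],
       [-4.91400204e-04,  1.77720348e-03, -9.99998300e-01]]))
shift cm [-0.04  0.11  2.24] spin -0.0012205805381024781
```

View pics/w2.png

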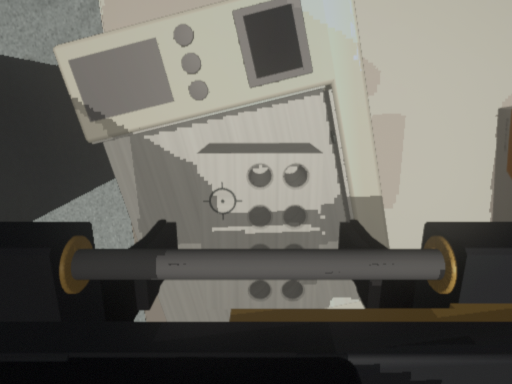

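The fingers straddle the block, with the ring at (222,201). Now I'll lower and grip gently.

>>> arm_command([
  [0,0.1,1.3,0,8.7],
  [0,0.1,2.2,0,8.7],
  [0,0.1,2.2,0,8.7],
  [0,0.1,2.2,0,7.5],
  [0,0.1,2.2,0,6.6],
], newtons=15)

```text
time: 3.62
position: [0.4498, -0.0296, 0.0706]
tool_rot: [0.72, 0.694, 0.0, 0.0]
ft_force: [0.6, 0.2, -0.0]
grip_width: 0.0741
```

>>> arm_command([
  [0,0,0,0,6.0],
  [0,0,0,0,6.0],
  [0,0,0,0,6.0],
])

```text
time: 4.0
position: [0.4502, -0.0296, 0.0707]
tool_rot: [0.72, 0.693, 0.0, 0.0]
ft_force: [1.1, 0.8, 1.7]
grip_width: 0.0638
```

Run:
```python
from h import *
print(tool());togo([.4504+.0180,-.0301+.0260,.071],np.radians(11.1))
```

```text
(array([ 0.45015452, -0.02964912,  0.07073869]), array([[ 3.81227455e-02,  9.99272433e-01,  1.12260467e-03],
       [ 9.99273032e-01, -3.81224353e-02, -2.96394720e-04],
       [-2.53382650e-04,  1.13308795e-03, -9.99999326e-01]]))
shift cm [ 2.62  1.73 -0.02] spin -0.23186324684668125
```

>>> arm_command([
  [0.3,0.2,0,-0.06,6.0],
  [0.7,0.5,0,-0.12,6.0],
  [1.1,0.8,0,-0.18,6.0],
  [1.5,1.0,0,-0.23,6.0],
  [1.5,1.0,0,-0.23,6.0],
])

```text
time: 4.62
position: [0.4604, -0.015, 0.0707]
tool_rot: [0.636, 0.772, 0.0, 0.0]
ft_force: [0.1, -1.2, 1.3]
grip_width: 0.0641
```

Run:
```python
from h import *
o=robot.get_obs();print(o['ft_force'],tool()[0]);togo([.4671,-.0051,.0705],np.radians(11.1))
p,d,m=snap('wrist','w3');analyse('w3')
```

```text
[ 0.0764361  -1.23528498  1.28986741] [ 0.46043265 -0.01504642  0.07074157]
shift cm [0.85 0.84 0.02] spin -0.0014278713470967652
console face y: a,b [-0.00089865  0.04916506] plate side [0.00488383 0.04780233] guide face x [0.00116504 0.06098382] guide back [0.17826566 0.07681275]
corner world [0.4915 0.0474] yaw from console 11.14851114351826 guide 11.133248333491629
block edges x+,x-,y+,y- mm [(np.float64(31.71), np.float64(0.15)), (np.float64(-32.27), np.float64(0.23)), (np.float64(37.2), np.float64(-0.15)), (np.float64(-36.85), np.float64(-0.63))] rect [ 0.45907382 -0.0073775 ] 11.229722023010254
BLOCK centre [ 0.4588 -0.0073] yaw 10.94
block in heater [[0.0183 0.0018]] want (.029,.0045)
```

View pics/w3.png

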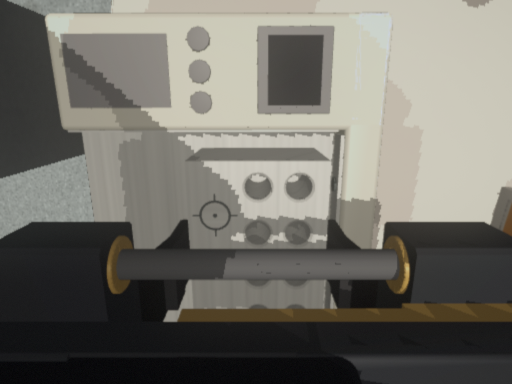

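The block is now square with the heater (yaw about 11°), with gaps of about 10 mm to the console and 11 mm to the guide. I'll close these slowly.

>>> arm_command([
  [0.3,0.3,0,0,6.0],
  [0.6,0.6,0,0,6.0],
  [0.85,0.9,0,0,6.0],
  [0.85,0.9,0,0,6.0],
  [0.85,0.9,0,0,6.0],
])

```text
time: 5.3
position: [0.4661, -0.0051, 0.0708]
tool_rot: [0.636, 0.772, -0.001, -0.001]
ft_force: [-3.8, -3.8, 5.2]
grip_width: 0.064
```

>>> arm_command([
  [0,0.1,0,0,6.0],
  [0,0.15,0,0,6.0],
  [0,0.2,0,0,6.0],
  [0,0.2,0,0,6.0],
])

```text
time: 5.8
position: [0.4663, -0.005, 0.0709]
tool_rot: [0.636, 0.772, -0.002, -0.002]
ft_force: [-7.2, -6.6, 9.7]
grip_width: 0.0642
```

Run:
```python
from h import *
p,T=tool();o=robot.get_obs();print(p,T.T@o['ft_force'],o['moment'])
p,d,m=snap('wrist','w4');analyse('w4',(.4413,-.013,11.15))
```

```text
[ 0.46630397 -0.00498689  0.07088458] [-5.09017488 -8.35818497 -9.63417135] [-1.22932527  0.95089949 -0.12103403]
console face y: a,b [-0.0265954   0.04837343] plate side [-0.0025643   0.04710655] guide face x [-0.00022017  0.06415914] guide back [0.10698197 0.07783631]
corner world [0.4952 0.0452] yaw from console 9.626196021946377 guide 11.162614566786843
block edges x+,x-,y+,y- mm [(np.float64(32.01), np.float64(-0.11)), (np.float64(-32.09), np.float64(-0.03)), (np.float64(37.22), np.float64(0.08)), (np.float64(-36.69), np.float64(-0.4))] rect [0.46486523 0.00257664] 10.922505378723145
BLOCK centre [0.4648 0.0028] yaw 10.88
block in heater [[0.0261 0.011 ]] want (.029,.0045)
```

View pics/w4.png

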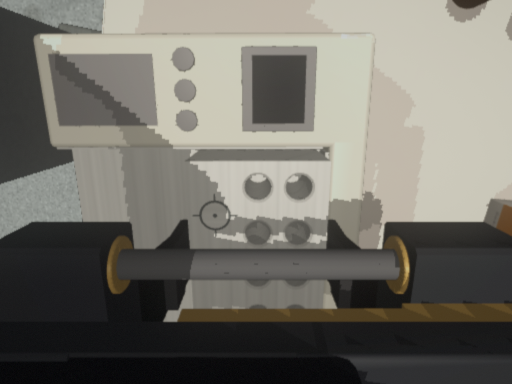

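The force is rising (about 10 N in z) while the block sits a few mm short, so gripping high makes it bind. I'll let go and push low on the front face with closed fingers instead.

>>> arm_command([
  [0,-0.2,0,0,6.0],
  [0,-0.2,0,0,8.0],
  [0,-0.2,0,0,8.7],
  [0,-0.2,-1,0,8.7],
  [0,-0.2,-5,0,8.7],
])

```text
time: 6.48
position: [0.4661, -0.0044, 0.1199]
tool_rot: [0.636, 0.772, -0.001, -0.002]
ft_force: [0.9, -0.4, -0.3]
grip_width: 0.086
```

>>> arm_command([
  [0,-2,-5,0,8.7],
  [0,-5.5,-7,0,4],
  [0,-7,-8,0,0],
  [0,-7,-8,0,0],
])

```text
time: 6.98
position: [0.3986, -0.0182, 0.2011]
tool_rot: [0.636, 0.771, 0.0, 0.001]
ft_force: [0.8, -0.4, 0.4]
grip_width: 0.0643
```

Run:
```python
from h import *
p,T=tool();o=robot.get_obs();print(o['time'],p,o['ft_force'],o['grip_width'])
p,d,m=snap('wrist','w5');analyse('w5',(.4413,-.013,11.15))
```

```text
6.975 [ 0.39856557 -0.01824534  0.20109988] [ 0.79925958 -0.37981266  0.3590521 ] 0.0642611784121854
console face y: a,b [-0.02736076  0.0482627 ] plate side [-0.00460293  0.04734991] guide face x [0.00261623 0.0676415 ] guide back [-4.17544803e-05  7.98385771e-02]
corner world [0.4988 0.0456] yaw from console 9.582343908849062 guide 11.000101009253447
block edges x+,x-,y+,y- mm [(np.float64(31.85), np.float64(-0.02)), (np.float64(-32.09), np.float64(-0.19)), (np.float64(45.1), np.float64(0.11)), (np.float64(-39.11), np.float64(-4.36))] rect [ 0.46601654 -0.00567612] 10.786585807800293
BLOCK centre [ 0.4653 -0.0028] yaw 9.78
block in heater [[0.0256 0.0054]] want (.029,.0045)
```

View pics/w5.png

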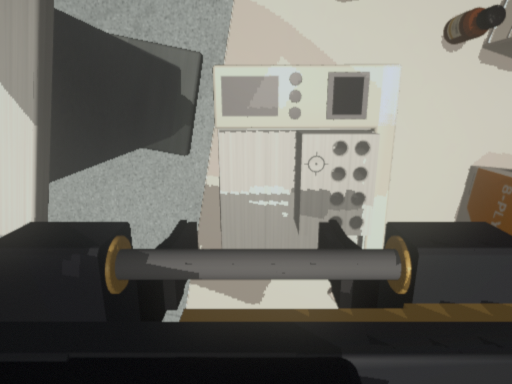

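>>> arm_command([
  [0,0,0,0,0],
  [0,0,4,0,0],
  [0,0,8,0,0],
  [0,0,11,0,0],
  [0,0,11,0,0],
])

```text
time: 7.65
position: [0.3977, -0.0177, 0.0882]
tool_rot: [0.636, 0.772, -0.001, -0.003]
ft_force: [-0.9, -0.4, 0.5]
grip_width: 0.011
```

>>> arm_command([
  [0,0,2,0,0],
  [0,0,3.3,0,0],
  [0,0,3.3,0,0],
])

```text
time: 8.02
position: [0.3992, -0.0182, 0.0575]
tool_rot: [0.636, 0.772, -0.0, -0.0]
ft_force: [-0.3, -0.1, -0.3]
grip_width: 0.0005
```

Run:
```python
from h import *
p,T=tool();o=robot.get_obs();print(o['time'],p,o['ft_force'],o['grip_width'])
p,d,m=snap('wrist','w6')
```

```text
8.025 [ 0.39924393 -0.01823796  0.05751861] [-0.30660256 -0.10985994 -0.25123648] 0.0005417447969941306
```

View pics/w6.png

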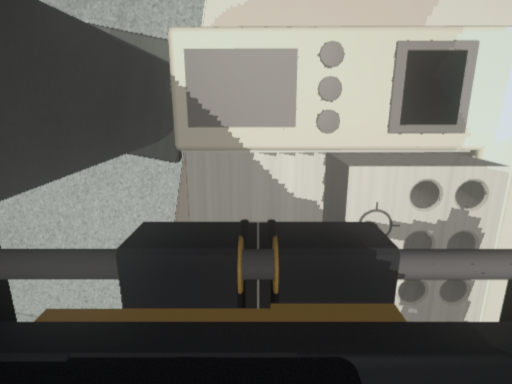

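Fingers are closed in front of the block (its front edge is at about column 330). I'll push toward the guide in small steps.

>>> arm_command([
  [0,0.6,0,0,0],
  [0,1.2,0,0,0],
  [0,1.6,0,0,0],
  [0,1.6,0,0,0],
])

```text
time: 8.57
position: [0.4151, -0.0152, 0.0577]
tool_rot: [0.636, 0.772, 0.0, 0.0]
ft_force: [-0.4, 0.3, 0.2]
grip_width: 0.0004
```

>>> arm_command([
  [0,0.25,0,0,0],
  [0,0.5,0,0,0],
  [0,0.5,0,0,0],
])

```text
time: 8.95
position: [0.4195, -0.0142, 0.0575]
tool_rot: [0.636, 0.772, 0.0, 0.0]
ft_force: [0.8, 0.5, -0.7]
grip_width: 0.0007
```

Run:
```python
from h import *
p,T=tool();o=robot.get_obs();print(o['time'],p,T.T@o['ft_force'],R.from_euler('z',-11.15,degrees=True).apply(p-[.4413,-.013,0]))
```

```text
8.95 [ 0.41954804 -0.01423804  0.05751912] [0.30677093 0.87851853 0.72098327] [-0.02158078  0.00299169  0.05751912]
```

>>> arm_command([
  [0,0.2,0,0,0],
  [0,0.4,0,0,0],
  [0,0.4,0,0,0],
])

```text
time: 9.32
position: [0.4226, -0.0133, 0.0575]
tool_rot: [0.636, 0.772, -0.0, -0.001]
ft_force: [-2.1, -0.7, 0.4]
grip_width: 0.0002
```

>>> arm_command([
  [0,0.2,0,0,0],
  [0,0.4,0,0,0],
  [0,0.4,0,0,0],
])

```text
time: 9.7
position: [0.4258, -0.0124, 0.0574]
tool_rot: [0.636, 0.772, -0.001, -0.001]
ft_force: [-5.0, -2.1, 1.7]
grip_width: 0.0004
```

>>> arm_command([
  [0,0.15,0,0,0],
  [0,0.2,0,0,0],
  [0,0.2,0,0,0],
])

```text
time: 10.07
position: [0.4257, -0.0122, 0.0574]
tool_rot: [0.636, 0.772, -0.002, -0.003]
ft_force: [-8.7, -7.0, 4.7]
grip_width: 0.0004
```

>>> arm_command([
  [0,0.1,0,0,0],
  [0,0.2,0,0,0],
  [0,0.2,0,0,0],
])

```text
time: 10.45
position: [0.4257, -0.0121, 0.0574]
tool_rot: [0.635, 0.772, -0.003, -0.004]
ft_force: [-13.2, -11.9, 7.9]
grip_width: 0.0005
```

Run:
```python
from h import *
p,T=tool();o=robot.get_obs();print(o['time'],p,T.T@o['ft_force'],T.T@o['moment'])
p,d,m=snap('wrist','w7');analyse('w7',(.4413,-.013,11.15))
p,d,m=snap('side','s7')
cv2.imwrite('pics/s7b.png',cv2.resize(p[130:300,150:350],None,fx=4,fy=3.5,interpolation=cv2.INTER_CUBIC)[...,::-1])
```

```text
10.45 [ 0.42571036 -0.01210868  0.05743767] [ -9.09108806 -15.36775888  -7.7261696 ] [ 2.25721694 -1.3733777   0.16612105]
console face y: a,b [-0.02029416  0.04859207] plate side [-0.01495529  0.04613791] guide face x [0.00642932 0.07676987] guide back [0.00125842 0.079859  ]
corner world [0.5078 0.048 ] yaw from console 9.98723050618416 guide 10.78162723036968
block edges x+,x-,y+,y- mm [(np.float64(40.84), np.float64(-0.01)), (np.float64(2.56), np.float64(-57.25)), (np.float64(35.28), np.float64(0.22)), (np.float64(11.7), np.float64(-3.86))] rect [0.45897339 0.00382924] 10.661643981933594
BLOCK centre [0.476  0.0309] yaw 24.07
block in heater [[0.0425 0.0364]] want (.029,.0045)
```

View pics/w7.png

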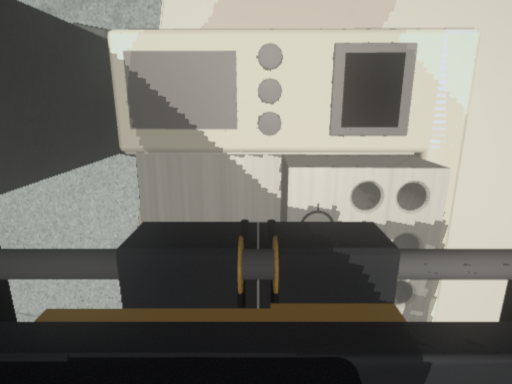

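View pics/s7b.png

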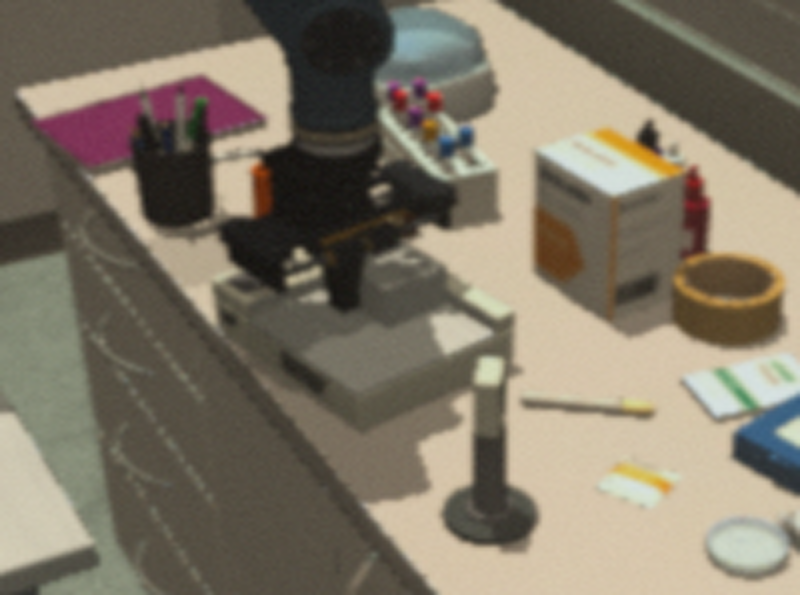

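>>> arm_command([
  [0,-0.8,0,0,0],
  [0,-1.6,0,0,0],
  [0,-1.6,-3,0,0],
  [0,-1.6,-7,0,0],
  [-4,-0.5,-9,0,0],
])

```text
time: 11.18
position: [0.4334, -0.0506, 0.1491]
tool_rot: [0.635, 0.773, 0.001, 0.0]
ft_force: [1.1, -0.6, 0.4]
grip_width: 0.0002
```

>>> arm_command([
  [-2.8,3,0,0,0],
  [-2.8,4.3,0,0,0],
  [-2.8,4.3,0,0,0],
])

```text
time: 11.55
position: [0.4817, -0.0709, 0.1472]
tool_rot: [0.636, 0.772, 0.0, -0.0]
ft_force: [-1.1, -0.2, -0.7]
grip_width: 0.0008
```

Run:
```python
from h import *
p,T=tool();o=robot.get_obs();print(o['time'],p,T.T@o['ft_force'],R.from_euler('z',-11.15,degrees=True).apply(p-[.4413,-.013,0]))
p,d,m=snap('wrist','w8');analyse('w8',(.4413,-.013,11.15))
```

```text
11.55 [ 0.48166757 -0.07090156  0.14719597] [-0.00821928 -1.12655536  0.67182478] [ 0.0284087  -0.06461484  0.14719597]
console face y: a,b [-0.0007974   0.04906009] plate side [-0.00066251  0.049985  ] guide face x [-0.03527903  0.05900744] guide back [0.00156612 0.07990031]
corner world [0.488  0.0462] yaw from console 11.104312489826393 guide 13.171339250979447
block edges x+,x-,y+,y- mm [(np.float64(31.91), np.float64(-0.04)), (np.float64(-31.83), np.float64(-0.07)), (np.float64(44.97), np.float64(0.19)), (np.float64(-44.68), np.float64(-0.74))] rect [ 0.46921423 -0.00453042] 10.729001998901367
BLOCK centre [ 0.4692 -0.0044] yaw 10.62
block in heater [[0.0291 0.0031]] want (.029,.0045)
```

View pics/w8.png

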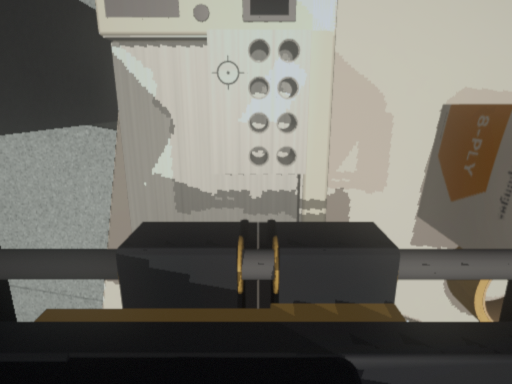

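The block is flush with the guide (x 0.0291, target 0.029), with about 1 mm left to the console. Now I'll push low on the right face.

>>> arm_command([
  [0,0,5,0,0],
  [0,0,8,0,0],
  [0,0,8.9,0,0],
  [0,0,8.9,0,0],
  [0.6,0,8.9,0,0],
])

```text
time: 12.22
position: [0.481, -0.0657, 0.0595]
tool_rot: [0.636, 0.772, 0.0, 0.001]
ft_force: [-0.4, 0.4, -0.0]
grip_width: 0.0006
```

>>> arm_command([
  [0.25,0,0,0,0],
  [0.5,0,0,0,0],
  [0.5,0,0,0,0],
])

```text
time: 12.6
position: [0.4794, -0.0604, 0.0589]
tool_rot: [0.636, 0.772, 0.0, 0.0]
ft_force: [0.7, -0.1, 0.4]
grip_width: 0.0009
```

>>> arm_command([
  [0.2,0,0,0,0],
  [0.3,0,0,0,0],
  [0.3,0,0,0,0],
])

```text
time: 12.98
position: [0.4789, -0.058, 0.0586]
tool_rot: [0.636, 0.772, -0.0, 0.0]
ft_force: [0.1, -2.2, 1.3]
grip_width: 0.0007
```

>>> arm_command([
  [0.1,0,0,0,0],
  [0.2,0,0,0,0],
  [0.2,0,0,0,0],
])

```text
time: 13.35
position: [0.479, -0.0569, 0.0586]
tool_rot: [0.636, 0.772, -0.0, 0.001]
ft_force: [0.3, -7.0, -0.2]
grip_width: 0.0006
```

>>> arm_command([
  [0.1,0,0,0,0],
  [0.2,0,0,0,0],
  [0.2,0,0,0,0],
])

```text
time: 13.72
position: [0.479, -0.0568, 0.0587]
tool_rot: [0.635, 0.772, -0.001, 0.002]
ft_force: [-2.9, -14.7, -1.3]
grip_width: 0.0007
```

>>> arm_command([
  [0.1,0,0,0,0],
  [0.2,0,0,0,0],
  [0.2,0,0,0,0],
])

```text
time: 14.1
position: [0.4791, -0.0567, 0.0589]
tool_rot: [0.635, 0.773, -0.002, 0.003]
ft_force: [-4.2, -23.3, 0.1]
grip_width: 0.0006
```

>>> arm_command([
  [-0.8,0,0,0,0],
  [-1.6,0,0,0,0],
  [-1.6,0,-5,0,0],
  [-1.6,-1,-10,0,0],
  [-1.6,-3,-13,0,0],
])

```text
time: 14.72
position: [0.4521, -0.0731, 0.1905]
tool_rot: [0.636, 0.772, 0.001, 0.001]
ft_force: [-0.1, -0.1, -0.1]
grip_width: 0.0004
```

>>> arm_command([
  [2,-2,-3,0,0],
  [2,-2,-3,0,0],
  [2,-2,-3,0,0],
])

```text
time: 15.1
position: [0.4281, -0.0573, 0.2182]
tool_rot: [0.636, 0.772, 0.0, 0.0]
ft_force: [0.3, -0.2, 0.7]
grip_width: 0.0005
```

Run:
```python
from h import *
p,T=tool();o=robot.get_obs();print(o['time'],p,T.T@o['ft_force'],R.from_euler('z',-11.15,degrees=True).apply(p-[.4413,-.013,0]))
p,d,m=snap('wrist','w9');analyse('w9',(.4413,-.013,11.15))
cv2.imwrite('pics/w9b.png',cv2.resize(p[0:230,150:400],None,fx=3,fy=3,interpolation=cv2.INTER_CUBIC)[:600,:,::-1])
```

```text
15.1 [ 0.42807368 -0.05729825  0.21820696] [-0.26055625  0.22849908 -0.72933378] [-0.02154298 -0.04090441  0.21820696]
console face y: a,b [-0.00459167  0.04890493] plate side [0.00322292 0.04919462] guide face x [-0.0161293   0.06031747] guide back [0.0023022  0.07985167]
corner world [0.4903 0.0462] yaw from console 10.88691647205533 guide 12.074140661872017
block edges x+,x-,y+,y- mm [(np.float64(31.78), np.float64(0.14)), (np.float64(-31.88), np.float64(-0.31)), (np.float64(44.55), np.float64(0.08)), (np.float64(-44.43), np.float64(-0.08))] rect [ 0.4691297  -0.00333612] 10.929972648620605
BLOCK centre [ 0.4691 -0.0033] yaw 10.97
block in heater [[0.0291 0.0042]] want (.029,.0045)
```

View pics/w9b.png

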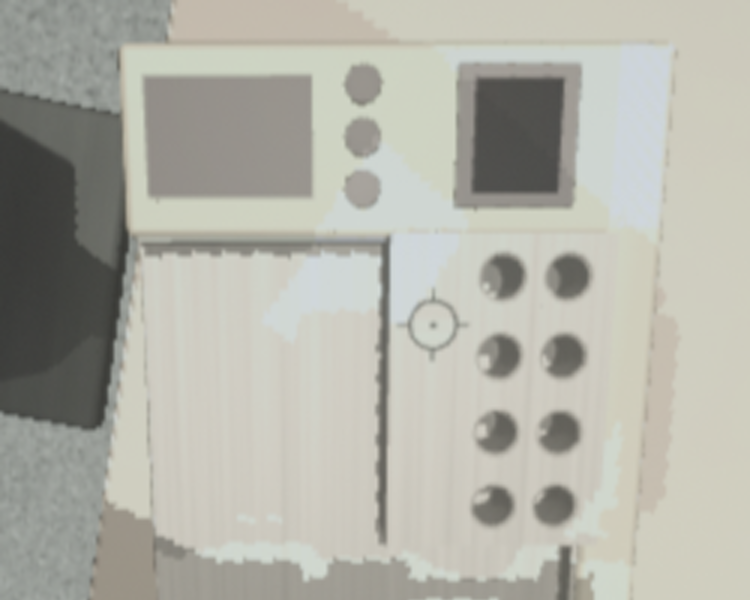

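The block measures (0.0291, 0.0042) against a target of (0.029, 0.0045), square to about 0.2°. I'll do one more light push to the guide to settle it.

>>> arm_command([
  [2.5,-1,4,0,0],
  [4.4,-1,9,0,0],
  [4.4,-1,13,0,0],
  [4.4,-1,16,0,0],
  [4.4,-1,16,0,0],
])

```text
time: 15.78
position: [0.4081, -0.0157, 0.0559]
tool_rot: [0.636, 0.772, -0.001, -0.003]
ft_force: [-0.2, -0.4, -0.1]
grip_width: 0.0004
```

>>> arm_command([
  [0,0.5,0,0,0],
  [0,1.0,0,0,0],
  [0,1.3,0,0,0],
  [0,1.3,0,0,0],
])

```text
time: 16.27
position: [0.4231, -0.0137, 0.0592]
tool_rot: [0.636, 0.772, 0.0, 0.001]
ft_force: [-0.0, -0.9, 0.3]
grip_width: 0.0005
```

>>> arm_command([
  [0,0.2,0,0,0],
  [0,0.4,0,0,0],
  [0,0.4,0,0,0],
])

```text
time: 16.65
position: [0.4261, -0.0128, 0.0585]
tool_rot: [0.636, 0.772, -0.0, -0.0]
ft_force: [-0.7, -0.3, 0.3]
grip_width: 0.0001
```

>>> arm_command([
  [0,0.1,0,0,0],
  [0,0.2,0,0,0],
  [0,0.2,0,0,0],
])

```text
time: 17.02
position: [0.4262, -0.0126, 0.0585]
tool_rot: [0.636, 0.772, -0.001, -0.002]
ft_force: [-4.3, -4.8, 2.8]
grip_width: 0.0004
```

>>> arm_command([
  [0,0.1,0,0,0],
  [0,0.2,0,0,0],
  [0,0.2,0,0,0],
])

```text
time: 17.4
position: [0.4262, -0.0125, 0.0585]
tool_rot: [0.635, 0.772, -0.002, -0.003]
ft_force: [-8.8, -10.3, 6.9]
grip_width: 0.0003
```

It doesn't move under about 13 N, so it is seated. I'll back off and go to look at the stand.

>>> arm_command([
  [0,-0.8,0,0,0],
  [0,-2,0,0,0],
  [0,-2,-5,0,0],
  [0,-2,-11,0,0],
  [-2,-2.5,-17,0,4],
])

```text
time: 18.02
position: [0.4084, -0.0354, 0.229]
tool_rot: [0.635, 0.772, 0.0, -0.001]
ft_force: [0.6, -1.0, -0.3]
grip_width: 0.0046
```

>>> arm_command([
  [-5,-1,-4,0,8.7],
  [-11,-2,-5,0,8.7],
  [-17,-3,-5,0,8.7],
  [-23,-4,-5,0,8.7],
  [-26,-4,-5,0,8.7],
])

```text
time: 18.65
position: [0.4192, -0.3021, 0.2773]
tool_rot: [0.637, 0.771, -0.0, 0.0]
ft_force: [-0.2, 1.5, -0.3]
grip_width: 0.0523
```

>>> arm_command([
  [0,0,0,0,8.7],
  [0,0,0,0,8.7],
])

```text
time: 18.9
position: [0.419, -0.2976, 0.277]
tool_rot: [0.636, 0.772, 0.0, -0.001]
ft_force: [0.0, 0.0, 0.0]
grip_width: 0.0727
```

Run:
```python
from h import *
o=robot.get_obs();print(o['time'],tool()[0],o['q'].round(2),o['ft_force'])
p,d,m=snap('wrist','w10')
C=cloud(m,d);z=C[...,2]
k=((z>.152)&(z<.165)).astype(np.uint8);k[300:]=0
n,l,s,c=cv2.connectedComponentsWithStats(k)
for i in range(1,n):
    if s[i,4]>30:
        q=C[l==i];print(s[i],np.median(q[:,2]),cv2.minAreaRect((q[:,:2]*1000).astype(np.float32)))
```

```text
18.9 [ 0.41899375 -0.29757386  0.27699417] [-0.84  0.31  1.64  0.    1.19 -1.03] [0.01514781 0.04369269 0.04278838]
[243 139  41  40 898] 0.15865201755703506 ((418.90753173828125, -275.2806396484375), (35.95242691040039, 20.18834114074707), 52.90259552001953)
```

View pics/w10.png

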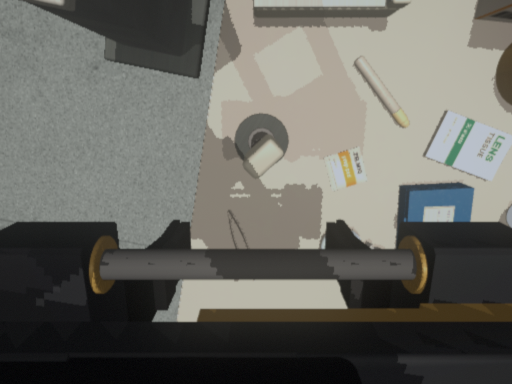

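Head found at (265,157): top z 0.1587, 36.0 x 20.2 mm, centre (0.4189, -0.2753), long axis 52.9°. This all matches the thermometer. I'll turn the jaws across the 20 mm side and descend.

>>> arm_command([
  [1,0.2,0,0.18,8.7],
  [2.2,0.4,0,0.36,8.7],
  [2.2,0.4,0,0.54,8.7],
  [2.2,0.4,0,0.72,8.7],
  [2.2,0.4,2,0.84,8.7],
])

```text
time: 19.58
position: [0.4203, -0.2757, 0.2589]
tool_rot: [0.896, 0.444, 0.001, 0.002]
ft_force: [-0.6, 0.2, -0.7]
grip_width: 0.0869
```

>>> arm_command([
  [0,0,3,0,8.7],
  [0,0,5,0,8.7],
  [0,0,5,0,8.7],
])

```text
time: 19.95
position: [0.4185, -0.2743, 0.2066]
tool_rot: [0.895, 0.446, -0.001, -0.002]
ft_force: [0.5, 0.4, -0.5]
grip_width: 0.0868
```

Run:
```python
from h import *
o=robot.get_obs();print(o['time'],tool(),o['q'].round(2));togo([.4189,-.2753,.111],np.radians(-37.1))
p,d,m=snap('wrist','w11')
```

```text
19.95 (array([ 0.4184964 , -0.27425067,  0.2065571 ]), array([[ 6.02178980e-01,  7.98355820e-01, -2.90884000e-03],
       [ 7.98360693e-01, -6.02170900e-01,  3.22653012e-03],
       [ 8.24300303e-04, -4.26525213e-03, -9.99990564e-01]])) [-0.8   0.38  1.76  0.    1.01 -0.16]
shift cm [-0.07  0.14  9.56] spin 0.0012927871406351876
```

View pics/w11.png

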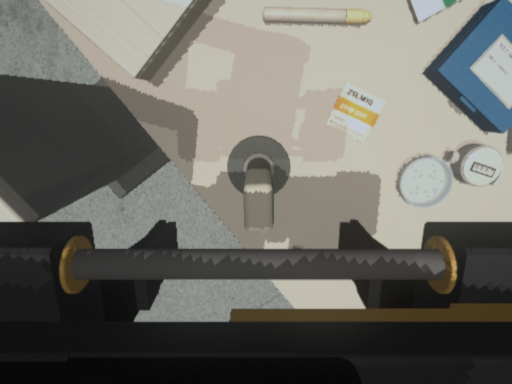

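The head is square between the open fingers (columns 245–273, centred). I'll descend, keeping the opening wide, then close.

>>> arm_command([
  [-0.05,0.1,3,0,8.7],
  [-0.05,0.1,6,0,8.7],
  [-0.05,0.1,8.5,0,8.7],
  [-0.05,0.1,9.5,0,8],
  [-0.05,0.1,9.5,0,6],
])

```text
time: 20.62
position: [0.4203, -0.2777, 0.1131]
tool_rot: [0.895, 0.445, 0.0, 0.0]
ft_force: [0.1, 0.1, 0.4]
grip_width: 0.0766
```

>>> arm_command([
  [0,0,0,0,4],
  [0,0,0,0,3],
], newtons=20)

```text
time: 20.88
position: [0.4205, -0.2782, 0.1136]
tool_rot: [0.895, 0.445, 0.0, 0.001]
ft_force: [-0.8, 0.1, -0.1]
grip_width: 0.0578
```

Run:
```python
from h import *
o=robot.get_obs();print(o['time'],o['grip_width'],tool());togo([.4189,-.2753,.111],np.radians(-37.1))
```

```text
20.875 0.057838046736677425 (array([ 0.42051492, -0.27818732,  0.11364878]), array([[ 6.03534580e-01,  7.97335400e-01,  1.50716652e-03],
       [ 7.97336752e-01, -6.03532644e-01, -1.56544501e-03],
       [-3.38560528e-04,  2.14651945e-03, -9.99997639e-01]]))
shift cm [ 0.13 -0.3   0.26] spin -0.00040885674753687873
```

>>> arm_command([
  [0.1,-0.28,0.2,0,3.5],
  [0.1,-0.28,0.2,0,3.5],
  [0.1,-0.28,0.2,0,3.0],
])

```text
time: 21.25
position: [0.4183, -0.2752, 0.1107]
tool_rot: [0.895, 0.445, -0.0, -0.0]
ft_force: [0.2, 0.3, 0.3]
grip_width: 0.0334
```

Run:
```python
from h import *
o=robot.get_obs();print(o['time'],o['grip_width']);togo([.4189,-.2753,.111],np.radians(-37.1))
```

```text
21.25 0.03338392635447553
shift cm [ 0.03  0.05 -0.03] spin -0.00045676542233019646
```

Centred within 0.6 mm. Closing.

>>> arm_command([
  [0,0,0,0,2.2],
  [0,0,0,0,1.5],
  [0,0,0,0,1.5],
  [0,0,0,0,1.5],
], newtons=25)

```text
time: 21.75
position: [0.4183, -0.2752, 0.1106]
tool_rot: [0.895, 0.445, -0.0, -0.0]
ft_force: [0.6, 0.6, 0.5]
grip_width: 0.0197
```

Run:
```python
from h import *
o=robot.get_obs();print(o['time'],o['grip_width'],tool(),o['ft_force'])
p,d,m=snap('wrist','w12')
```

```text
21.75 0.01974749322204742 (array([ 0.41831675, -0.27517318,  0.11061772]), array([[ 6.03563242e-01,  7.97315121e-01, -1.07429120e-04],
       [ 7.97315128e-01, -6.03563235e-01,  9.26221682e-05],
       [ 9.00878792e-06, -1.41558199e-04, -9.99999990e-01]])) [0.58379168 0.62998782 0.47273978]
```

View pics/w12.png

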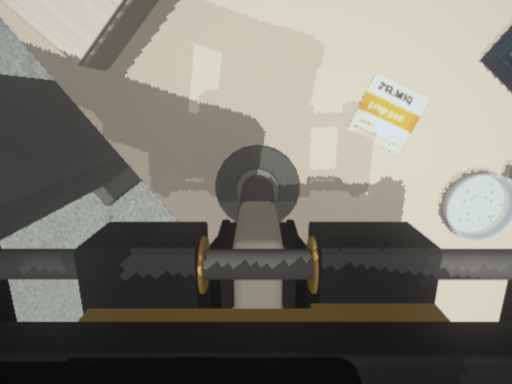

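The head is held at 19.7 mm. Lifting straight up.

>>> arm_command([
  [0,0,-2,0,1.5],
  [0,0,-5,0,1.5],
  [0,0,-8,0,1.5],
  [0,0,-11,0,1.5],
  [0,0,-13,0,1.5],
])

```text
time: 22.42
position: [0.4185, -0.2754, 0.2419]
tool_rot: [0.895, 0.445, 0.0, 0.001]
ft_force: [0.4, -0.4, -1.1]
grip_width: 0.0199
```

>>> arm_command([
  [0,0,0,0,1.5],
  [0,0,0,0,1.5],
])

```text
time: 22.68
position: [0.4178, -0.2747, 0.2397]
tool_rot: [0.895, 0.445, -0.0, -0.001]
ft_force: [-0.9, -0.7, -0.1]
grip_width: 0.0196
```

Run:
```python
from h import *
o=robot.get_obs();print(o['time'],o['grip_width'],tool(),o['ft_force'],o['q'].round(2))
p,d,m=snap('side','s13')
cv2.imwrite('pics/s13b.png',cv2.resize(p[130:300,150:350],None,fx=4,fy=3.5,interpolation=cv2.INTER_CUBIC)[...,::-1])
P,T=tool()
for z in (.03,0,-.019,-.0+.0): pass
for off in (.048,.019,-.0986): print(off,proj(m,P+[0,0,off]))
```

```text
22.675 0.019586846120929948 (array([ 0.41777409, -0.27465997,  0.23973203]), array([[ 6.03670421e-01,  7.97232919e-01, -1.30203985e-03],
       [ 7.97233933e-01, -6.03669003e-01,  1.33796740e-03],
       [ 2.80670560e-04, -1.84572170e-03, -9.99998257e-01]])) [-0.9333589  -0.71755126 -0.06815048] [-0.81  0.34  1.72 -0.    1.09 -0.16]
0.048 [271.56344371 196.6032694 ]
0.019 [271.59179196 205.71019322]
-0.0986 [271.69966052 240.3631474 ]
```

View pics/s13b.png

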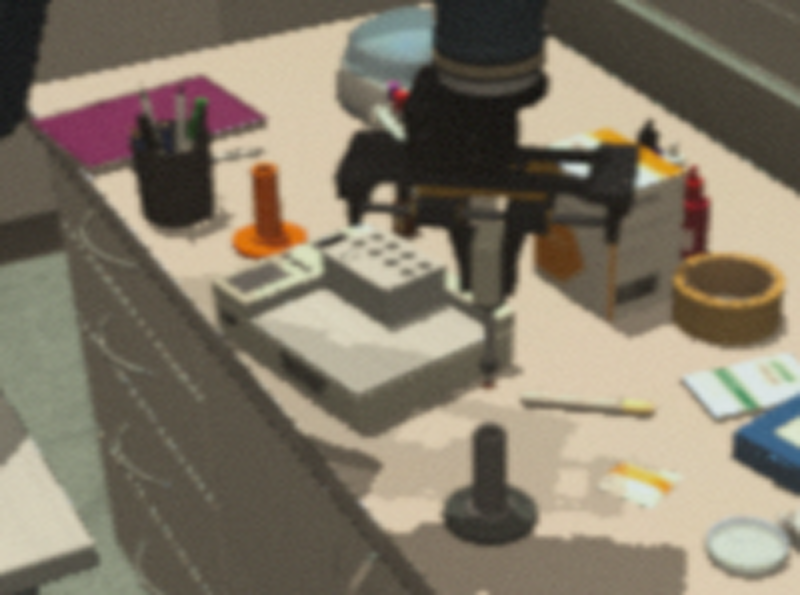

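The thermometer is out and upright, with its foot at (272,240), where I predicted it (271.7,240.4). Next I'll measure the ring from the flush pictures.

Run:
```python
from h import *
for f,(u,v) in [('w9',(150+433/3-.33,325/3-.33)),('w8',(228.5,72.3))]:
    p,d,m=load(f)
    g=cv2.cvtColor(p,cv2.COLOR_RGB2GRAY);x,y=int(u),int(v);c=cv2.resize(g[y-14:y+15,x-14:x+15],None,fx=8,fy=8,interpolation=cv2.INTER_CUBIC)
    h=cv2.HoughCircles(c,cv2.HOUGH_GRADIENT,1,200,param1=80,param2=15,minRadius=40,maxRadius=95)
    print(f,h)
    if h is not None:
        a,b,r=h[0,0];u2=x-14+(a+.5)/8-.5;v2=y-14+(b+.5)/8-.5;print(u2,v2,plane(m,u2,v2,.093))
    print(plane(m,u,v,.093),dep(m,d,u,v))
togo([.4461,.0126,.235])
```

```text
w9 None
[0.44627905 0.01270006 0.093     ] [0.4462795  0.01270009 0.09299589]
w8 None
[0.44686043 0.0119713  0.093     ] [0.44686405 0.01196878 0.09303596]
shift cm [ 24.61 -15.06   0.49] spin None
```

>>> arm_command([
  [3,-1.8,0,0,1.5],
  [7,-4.3,0,0,1.5],
  [11,-6.7,0,0,1.5],
  [15,-9.2,0,0,1.5],
  [19,-11.6,0,0,1.5],
])

```text
time: 23.35
position: [0.4399, -0.0521, 0.2395]
tool_rot: [0.896, 0.445, -0.001, -0.001]
ft_force: [0.8, 0.5, -1.5]
grip_width: 0.0199
```

>>> arm_command([
  [3,-1.8,0,0,1.5],
  [5.3,-3.3,0,0,1.5],
  [5.6,-3.4,0,0,1.5],
  [5.6,-3.4,0,0,1.5],
])

```text
time: 23.85
position: [0.447, 0.0112, 0.24]
tool_rot: [0.895, 0.445, -0.001, -0.0]
ft_force: [0.6, -0.7, -0.6]
grip_width: 0.0195
```

Run:
```python
from h import *
o=robot.get_obs();print(o['time'],o['grip_width'],tool(),o['q'].round(2));togo([.4461,.0124,.205],np.radians(-37.1))
p,d,m=snap('wrist','w14')
```

```text
23.85 0.019482077819694677 (array([0.44703462, 0.01119996, 0.24001497]), array([[ 6.03136446e-01,  7.97636982e-01, -1.29358663e-03],
       [ 7.97637414e-01, -6.03137203e-01, -2.65497248e-04],
       [-9.91980648e-04, -8.71682030e-04, -9.99999128e-01]])) [-0.23  0.26  1.84 -0.    1.04  0.42]
shift cm [ 0.04 -0.14  3.5 ] spin 8.845853754158028e-05
```

View pics/w14.png

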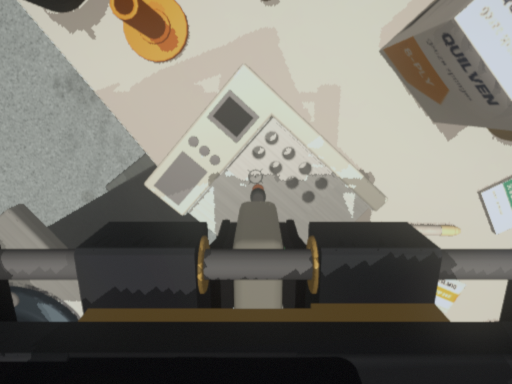

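The wrist view shows the ring at (256,176) with the foot at (258,188), 48 mm above it. I'll correct and go down to about 12 mm above.

>>> arm_command([
  [0.05,-0.12,1.5,0,1.5],
  [0.05,-0.12,3,0,1.5],
  [0.05,-0.12,3.6,0,1.5],
  [0.05,-0.12,3.6,0,1.5],
  [0.05,-0.12,3.6,0,1.5],
])

```text
time: 24.52
position: [0.447, 0.0122, 0.205]
tool_rot: [0.896, 0.445, 0.0, 0.0]
ft_force: [-0.2, -0.9, -0.4]
grip_width: 0.0199
```

Run:
```python
from h import *
o=robot.get_obs();print(o['time'],o['grip_width'],tool()[0],o['ft_force']);togo([.4461,.0124,.1876],np.radians(-37.1))
p,d,m=snap('wrist','w15')
P,T=tool()
cv2.imwrite('pics/w15b.png',cv2.resize(p[110:230,190:330],None,fx=5,fy=5,interpolation=cv2.INTER_CUBIC)[...,::-1])
f=lambda q:((q-[190,110]+.5)*5).round(1)
print('ring',f(proj(m,[.4463,.0126,.093])),'foot',f(proj(m,P+T@[.0003,0,.0986])))
p,d,m=snap('side','s15')
x,y=proj(m,[.4463,.0126,.093]);x0,y0=int(x)-35,int(y)-35
cv2.imwrite('pics/s15b.png',cv2.resize(p[y0:y0+60,x0:x0+70],None,fx=8,fy=8,interpolation=cv2.INTER_CUBIC)[...,::-1])
g=lambda q:((q-[x0,y0]+.5)*8).round(1)
print('side ring',g(np.array([x,y])),'foot',g(proj(m,P+T@[.0003,0,.0986])))
```

```text
24.525 0.019886085773634453 [0.44702498 0.0121855  0.20504347] [-0.21508742 -0.9139199  -0.35985875]
shift cm [-0.04 -0.09  1.74] spin -0.0010178137927652209
ring [330.1 382.9] foot [335.1 399.7]
side ring [287.4 290. ] foot [288.4 262.5]
```

View pics/w15b.png

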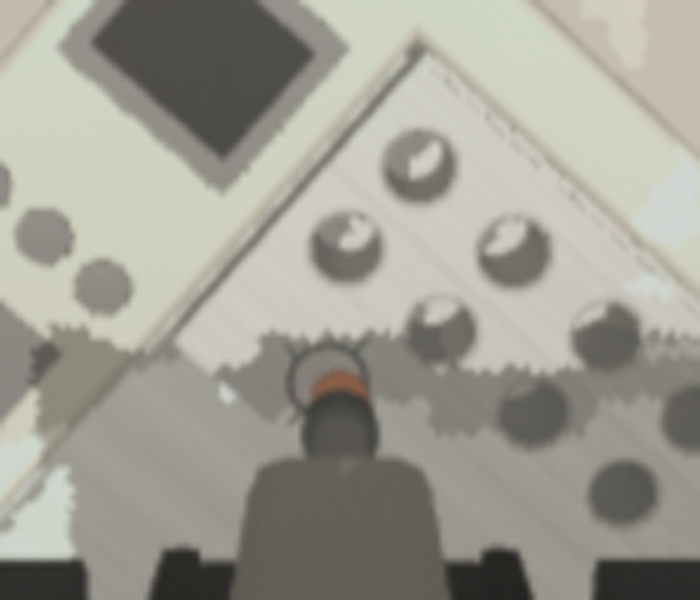

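View pics/s15b.png

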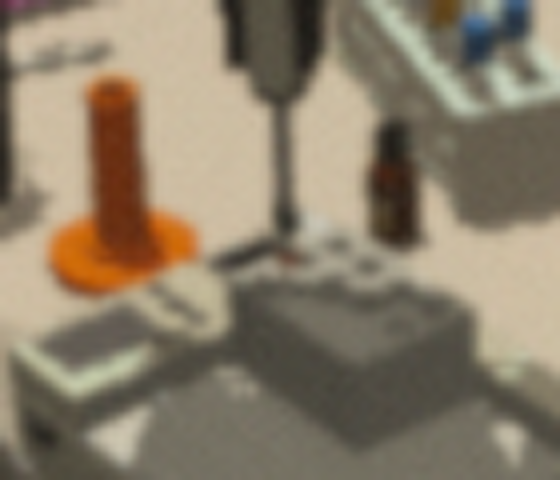

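The ring is at about (330,379) and the foot disc's centre at about (340,399) in the crop. Allowing for the height, the foot is about 1.6 mm off to the tool's +y. I'll correct that and go down to just above contact.

>>> arm_command([
  [0,-0.16,0.4,0,1.5],
  [0,-0.16,0.8,0,1.5],
  [0,-0.16,1.0,0,1.5],
  [0,-0.16,1.0,0,1.5],
])

```text
time: 25.12
position: [0.4452, 0.0136, 0.1944]
tool_rot: [0.895, 0.445, -0.0, -0.0]
ft_force: [-0.7, 0.8, -0.6]
grip_width: 0.0199
```

```bash
cat > chk.py <<'E'
from h import *
import sys
n=sys.argv[1]
o=robot.get_obs();P,T=tool(o);print(o['time'],o['grip_width'],P,o['ft_force'],T[:,2]);togo([.4461,.0124,.1876],np.radians(-37.1),o)
p,d,m=snap('wrist',n)
cv2.imwrite(f'pics/{n}b.png',cv2.resize(p[135:215,205:305],None,fx=7,fy=7,interpolation=cv2.INTER_CUBIC)[...,::-1])
f=lambda q:((q-[205,135]+.5)*7).round(1)
print('ring',f(proj(m,[.4463,.0126,.093])),'foot',f(proj(m,P+T@[.0003,0,.0986])))
E
python3 chk.py w16
```

```text
25.125 0.019913808294534322 [0.44516621 0.01361971 0.19438902] [-0.66655127  0.84852375 -0.58534018] [-5.75087227e-04  1.08036193e-04 -9.99999829e-01]
shift cm [-0.04  0.15  0.68] spin -0.0003615717523526296
ring [377.5 382.4] foot [364.3 385.2]
```

View pics/w16b.png

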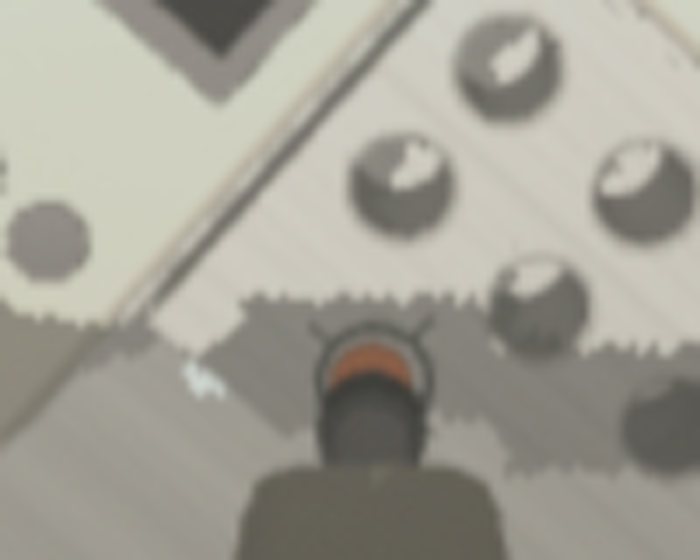

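The foot sits inside the ring: ring centre (375,380), foot centre about (370,383), an error of about 0.6 mm. I'll trim it and press.

>>> arm_command([
  [0.03,0.04,0.15,0,1.5],
  [0.03,0.04,0.3,0,1.5],
  [0.03,0.04,0.4,0,1.5],
  [0.03,0.04,0.5,0,1.5],
  [0.03,0.04,0.5,0,1.5],
])

```text
time: 25.8
position: [0.446, 0.0135, 0.1897]
tool_rot: [0.895, 0.445, 0.0, 0.0]
ft_force: [-0.4, 0.5, 0.5]
grip_width: 0.0199
```

```bash
python3 chk.py w17
```

```text
25.8 0.01988663512755248 [0.44595454 0.01353507 0.18971158] [-0.41423666  0.45068188  0.54737133] [ 3.19150250e-04 -6.05078948e-05 -9.99999947e-01]
shift cm [-0.08  0.08  0.21] spin -0.0004941996496978796
ring [371.2 396.1] foot [364.3 385. ]
```

View pics/w17b.png

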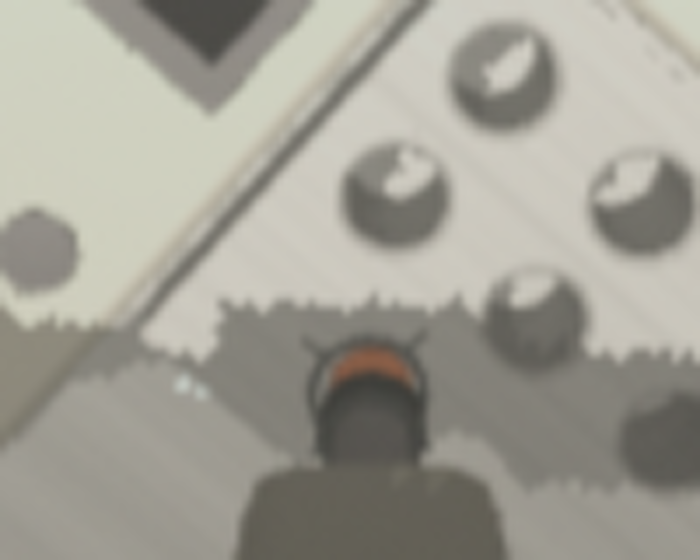

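The foot is concentric with the ring to about 0.6 mm. The TCP is at 0.1897, and half travel is expected at 0.1876 (grip reference: foot face at TCP −98.6 mm, block top at 0.093).

>>> arm_command([
  [-0.02,-0.03,0.1,0,1.5],
  [-0.02,-0.03,0.2,0,1.5],
  [-0.02,-0.03,0.2,0,1.5],
  [-0.02,-0.03,0.2,0,1.5],
])

```text
time: 26.35
position: [0.4458, 0.0135, 0.1878]
tool_rot: [0.895, 0.445, 0.0, 0.0]
ft_force: [1.5, 0.3, 1.2]
grip_width: 0.0196
```

```bash
python3 chk.py w18
python3 - <<'E'
from h import *
L=[]
for i in range(8):
    robot.camera('top');o=robot.get_obs();L.append(np.r_[o['position'],o['ft_force']])
L=np.array(L);print(L.mean(0).round(4),L.std(0).round(4))
E
```

```text
26.35 0.019617579083675216 [0.44584811 0.01351225 0.1877755 ] [1.54089824 0.30606882 1.24411094] [ 8.87061460e-04 -1.12433224e-04 -9.99999600e-01]
shift cm [-0.07  0.09  0.02] spin -0.0005664549945696429
ring [371.4 400. ] foot [364.4 385.1]
[0.4458 0.0135 0.1878 1.4079 0.3808 1.5068] [0.     0.     0.     0.5372 0.248  0.2178]
```

View pics/w18b.png

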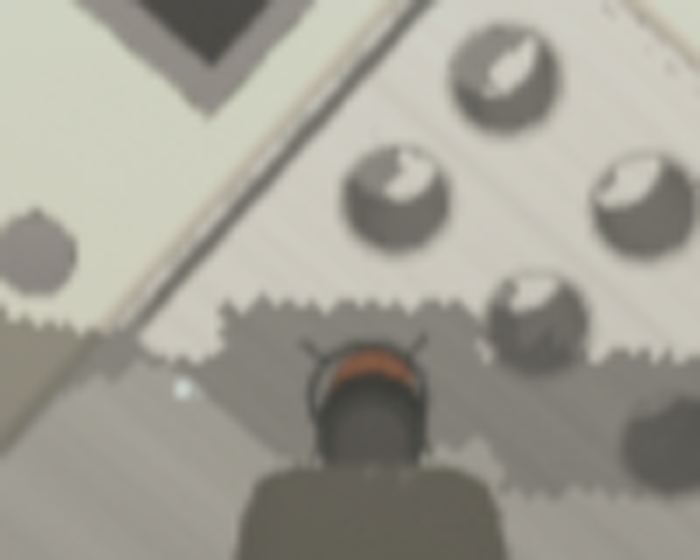

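The foot has visibly retracted and is centred in the ring to within about 1 mm. The mean force is 1.5 N, plus the 1 N tool weight now carried by the gripper, giving about 2.5 N, or roughly half travel. Last I'll check that the block is flush and the bystanders haven't moved.

Run:
```python
from h import *
analyse('w18',(.4413,-.013,11.15))
p,d,m=snap('side','s19')
q=load('side0')[0]
cv2.imwrite('pics/s19b.png',np.vstack([cv2.resize(x[150:320,150:430],None,fx=2.6,fy=1.75,interpolation=cv2.INTER_CUBIC) for x in(q,p)])[...,::-1])
o=robot.get_obs();print(o['time'],o['position'],o['ft_force'],o['joint_velocities'].round(4))
```

```text
console face y: a,b [-0.00485889  0.04941409] plate side [-0.00214936  0.04781198] guide face x [0.00121299 0.06103059] guide back [-0.00058283  0.0797863 ]
corner world [0.4917 0.047 ] yaw from console 10.871606311994567 guide 11.08050064822092
block edges x+,x-,y+,y- mm [(np.float64(31.96), np.float64(0.02)), (np.float64(-26.72), np.float64(-8.02)), (np.float64(45.07), np.float64(0.08)), (np.float64(-41.81), np.float64(-8.59))] rect [ 0.46867377 -0.00325441] 11.040497779846191
BLOCK centre [ 0.4709 -0.0012] yaw 10.91
block in heater [[0.0314 0.0059]] want (.029,.0045)
26.85 [0.44580998 0.01350676 0.18775544] [ 1.39788786 -1.26534825  2.09442281] [0.0001 0.0002 0.0008 0.0017 0.0009 0.0013]
```

View pics/s19b.png

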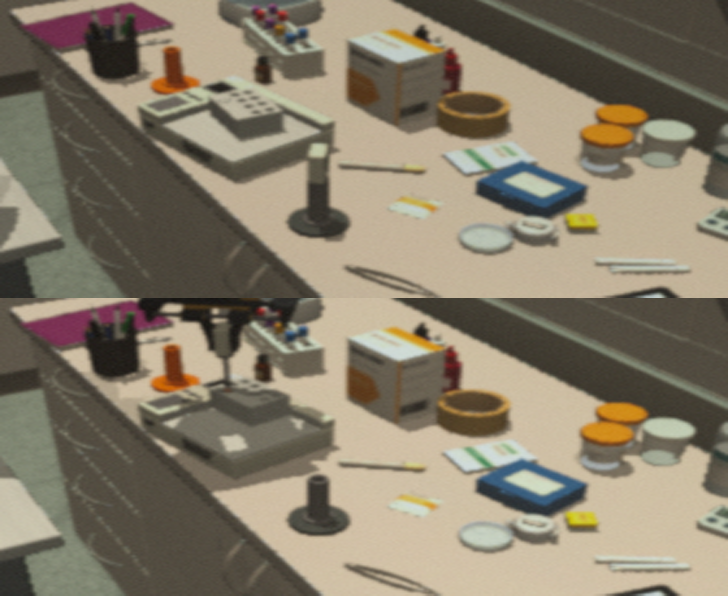

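View pics/w18.png

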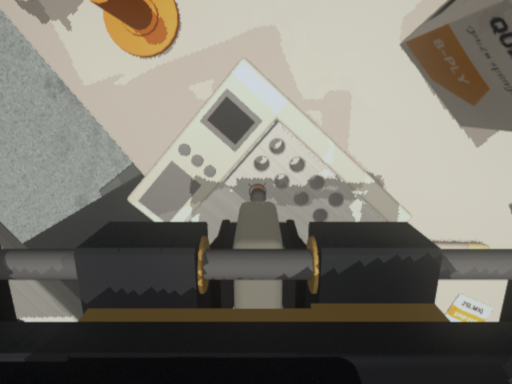

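The block rectangle is at (0.4687, -0.0033) with yaw 11.0°, on the flush target. The bystanders are in the same places in both side views. Handing in.

```bash
python3 -c "
from rig import robot
print(robot.hand_in())"
```

```text
the job is handed in; nothing more can be done
None
```

The block is flush in the corner, and the arm is holding the thermometer upright on the ring with its spring foot about half in. I handed in at about 27 s.

**How it went:** I gripped the block and turned it square with the heater. It bound about 3 mm short of the back guide while gripped, so I let go and seated it with low pushes from closed fingers: guide, then console, then guide again. I then drew the thermometer straight up out of the dark stand and pressed it onto the ring.

**Last checks:**
- **Block:** its centre measured (0.4687, -0.0033) m at a yaw of 11.0°, against a flush target of (0.4687, -0.0033) at about 11.1°. In the final picture the gripper hides parts of the block, and the stricter edge fit gave a centre 2–3 mm off. I trusted the outline and an earlier unobstructed view, which agreed within 0.4 mm.
- **Foot on ring:** it sits within about 1 mm of the ring's centre.
- **Foot travel:** about 3.8 mm from the arm's height. The force averages about 2.5 N with the tool's weight added back, and half travel needs 2.4 N. Single force readings vary by about 1 N.
- **Other things:** they look unmoved in before-and-after side views.

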